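# Find the socket for the disc cutter's clamping nut

### The arm

A 6-joint arm with a two-finger parallel gripper is mounted at the origin on the work surface. World frame = base frame: x ahead of the robot, y to its left, z up, the work surface at z = 0. Lengths are in mm, angles in degrees, forces in N, time in s.
With the tool pointing down it reaches from about 300 to 850 mm from the base axis. Payload 4.2 kg.
Tool frame: the origin (TCP) lies between the finger pads; the fingertips stand 19 mm ahead of it and the grasp point (between the pads) is the TCP (env.tips_ahead is the distance from the TCP to the fingertips, in mm); z points along the fingers, y is the direction in which the jaws open and shut (so a half turn about z gives the same grasp; the last joint's range is limited). The gripper opens to 91 mm and grips with 3 to 60 N. Pads are 32 mm wide; open, the fingers measure 118 mm over their backs; the gripper's body (76 mm by 178 mm) begins 60 mm behind the grasp point.
Start: joints at [66.635, 18.312, 89.639, -0, 72.044, -1.146], TCP at [217.441, 532.316, 232.976] pointing down, gripper open.
Joint ranges: [-177.97, 177.97], [-48.28, 115.42], [12.27, 149.76], [-77.06, 257.06], [2.81, 150.46], [-146.56, 146.56]. Speed limits (degrees/s): [147.25, 147.25, 180, 180, 180, 180].

### API

Orientations are given as [roll, pitch, yaw] about the fixed x, y, z axes, in that order (R = Rz(yaw) Ry(pitch) Rx(roll)).
In Python, from workcell import telemetry, viewer, job_done, env gives the robot as it stands. The module is installed in compiled form; this text tells all that it offers.
- The arm moves only by the shell command python3 -m jog 'ROWS' [FORCE]. ROWS is JSON, a list of rows, each a list of 3 entries, a list of its own where there are three numbers: the shift along the tool's x, y, z in cm, then the turn about the tool's z in degrees, then the opening, from 0 (shut) to 1 (fully open). A call has 1 to 10 rows; each row shifts and turns the pose as measured when the row begins, along the tool's axes as they then stand; what a row does not reach is not made up. A row lasts 1/8 s, in which the tool goes at most 62.5 mm and 10.7 degrees, less where a joint would pass 70% of its speed; a pose out of reach is approached as far as the arm can. A call is refused whole if a number of a shift passes 6.25 or a number of a turn 10.7, either way. A call with a gripper value outside its range is refused whole. The fingers move at their own pace and stop on an object; FORCE is the grip in N (left out, the last holds). Time passes only in rows, so rows that do not move let the fingers close. It gives the time, the measured TCP pose, the force and the opening at its end, in the units of the state.
- telemetry.state(): the state, without advancing time (a new reading comes with each control period).
- viewer.grab_frame(name): name is "side" or "top"; returns a dict with "color" (384x512x3 uint8, red, green, blue), "K" (3x3 intrinsics, pixels), "rvec" (rotation vector, rad) and "tvec" (3), from world to camera coordinates, as OpenCV has them. Camera axes: x right, y down, z forward; pixel columns grow to the right and rows downward; lengths in mm; the calibration is good to about 2 mm. A picture is of the moment at which its call begins. There is no depth.
- job_done(): hands the job in, once; it reports no verdict.
The state is a dict: "time_s": time; "qpos": joint angles; "qvel": joint speeds; "effort": joint torques, N m; "ee_pos": TCP position; "ee_rot": TCP orientation; "force": force on the tool from outside, world axes, zero at the start; "torque": the same for the moment, N m; "gripper_width": finger opening in mm.
Only numpy, scipy, OpenCV 4.12 (cv2) and the standard library are available. Lean on these libraries where they do the work, as an engineer would, in place of code of your own. Each camera call takes 0.05 s, during which the arm holds its last target. There are 200 camera calls.

### The job

A copper sheet lies between the plates of the jeweller's disc cutter and the nut on its central stud is only finger-tight, so find the socket that fits that nut. Starting with the smallest socket, stand it squarely on the nut; if it will not go over, put it back upright in a well of the wooden block and try the next size up, until one drops over the nut right down to the washer. Finish while still gripping that socket by its handle, upright and fully down on the nut ready to tighten, with the other two sockets standing in the block and everything else left where it is.

Things in the scene. Friction and masses are not known exactly. Their poses are not given: they have to be found in the camera images.
- socket_small: The smallest of three sockets: steel, 21 mm outer diameter, 26 mm tall, mouth down with a six-sided bore 21 mm deep, on a grey hexagonal handle 24 mm across flats from 40 to 82 mm above the mouth (cap to 84), the same on all three. Flats of handle and bore lie across the body's x axis and every 60 degrees on. 90 g. Origin: centre of the mouth; z up the handle. Starts in any one of the wells.
- socket_medium: The middle one of three sockets: steel, 26 mm outer diameter, 26 mm tall, mouth down with a six-sided bore 21 mm deep, on a grey hexagonal handle 24 mm across flats from 40 to 82 mm above the mouth (cap to 84), the same on all three. Flats of handle and bore lie across the body's x axis and every 60 degrees on. 110 g. Origin: centre of the mouth; z up the handle. Starts in any one of the wells.
- socket_large: The largest of three sockets: steel, 30 mm outer diameter, 26 mm tall, mouth down with a six-sided bore 21 mm deep, on a grey hexagonal handle 24 mm across flats from 40 to 82 mm above the mouth (cap to 84), the same on all three. Flats of handle and bore lie across the body's x axis and every 60 degrees on. 130 g. Origin: centre of the mouth; z up the handle. Starts in any one of the wells.
- nut: Steel hex nut, 10 mm tall, finger-tight (0.4 N m turns it). Its size is unmarked; one socket is made for it, with 1 mm play. A smaller one stops on the nut's top, 10 mm above the washer; the fitting one, flats in line within 6 degrees, goes down to the washer. Origin: centre of its underside on the washer, 56 mm above the table; flats lie across its x axis and every 60 degrees on.
- stud_top (a point): Top of the 12 mm threaded stud in the middle of the nut, 8 mm above the nut's top; it enters a socket's bore.
- cutter: Disc cutter, heavy and fixed: two round steel plates 110 mm in diameter, one on the other on a rubber foot, upper face 53 mm above the table, with a ring of punch holes; in the centre a 34 mm washer 3 mm thick, stud and nut. A copper sheet sticks out 35 mm on its +x side. Origin: centre of its underside, on the table.
- rack: Wooden socket block, fixed, 90 x 250 x 30 mm (own x, y, z), with three round wells in a row along its y axis, 80 mm apart, each 35 mm in diameter and 14 mm deep (well floor 16 mm above the table). Origin: centre of its underside.
- rack_hole0 (a point): Centre of the mouth of a well in the block, 30 mm above the table (80 mm to the minus side in the block's own y).
- rack_hole1 (a point): Centre of the mouth of a well in the block, 30 mm above the table (the middle one in the block's own y).
- rack_hole2 (a point): Centre of the mouth of a well in the block, 30 mm above the table (80 mm to the plus side in the block's own y).
- punch_large: Steel disc-cutter punch standing upright, a cylinder 22 mm in diameter, 45 mm tall, beside the cutter. Origin: centre of its underside. Leave alone.
- punch_small: Steel disc-cutter punch standing upright, a cylinder 16 mm in diameter, 45 mm tall, beside the cutter. Origin: centre of its underside. Leave alone.
- flush_cutters: Small pliers with red handles lying flat behind the socket block, 120 mm long, 60 mm wide, 12 mm high. Origin at the pivot on the table; +x along the jaws. Leave alone.
- flat_pliers: Flat-nose pliers with black handles lying flat near the robot, 140 mm long, 60 mm wide, 12 mm high. Origin at the pivot on the table; +x along the jaws. Leave alone.
- mallet: Rawhide mallet lying on the bench, 260 mm long; head 38 mm in diameter and 65 mm wide at its +x end. Origin on the table near mid-length. Leave alone.
- bench_block: Steel bench block 70 x 70 x 20 mm. Origin: centre of its underside. Leave alone.
- tool_cup: Black cup 72 mm in diameter, 95 mm tall, holding files and brushes up to 175 mm high. Origin: centre of its underside. Leave alone.
- jar: Amber glass jar, 52 mm in diameter, 70 mm tall. Origin: centre of its underside. Leave alone.
Things that resemble listed ones, but are neither listed nor needed, are in the scene too. What is shaped like the socket_large but green is not meant.

How it is judged:
By the outcome, as a careful person would: the job done as asked, in the order asked, and still so for the second after the job is handed in, while the arm keeps its last pose, push and grip.
It also fails if it takes over 58 s, if anything falls off the work surface, if the arm or the gripper's body presses on something with over 40 N, if the wrist force passes 120 N, or if a joint passes its speed limit or range.

## Working session

There is one attempt and no reset: what is moved stays moved. The work goes in short steps, Python scripts to look and compute and a shell command to move; the robot and the scene stay as the last step left them, time stands still between calls to the robot, and variables do not carry over. Pictures are saved under pics/ and viewed, about 8 in all and at most 12, crops included, and the job is handed in when it is done.

```bash
mkdir -p pics; cat > h.py <<'E'
import numpy as np, cv2
from workcell import telemetry, viewer, job_done, env
def grab(n,fn):
    f=viewer.grab_frame(n); cv2.imwrite('pics/'+fn,f['color'][:,:,::-1]); np.savez('pics/'+fn+'.npz',**{k:np.array(f[k]) for k in ('color','K','rvec','tvec')}); return f
def load(fn): return dict(np.load('pics/'+fn+'.npz'))
def ray(f,u,v):
    R=cv2.Rodrigues(np.array(f['rvec'],float))[0]; t=np.array(f['tvec'],float).ravel()
    return -R.T@t, R.T@np.linalg.inv(f['K'])@np.array([u,v,1.])
def plane(f,u,v,z):
    c,d=ray(f,u,v); return c+d*(z-c[2])/d[2]
def tri(f1,p1,f2,p2):
    c1,d1=ray(f1,*p1);c2,d2=ray(f2,*p2)
    s=np.linalg.lstsq(np.c_[d1,-d2],c2-c1,rcond=None)[0]
    a,b=c1+s[0]*d1,c2+s[1]*d2; return (a+b)/2,np.linalg.norm(a-b)
def proj(f,P): return cv2.projectPoints(np.array(P,float).reshape(-1,3),np.array(f['rvec'],float),np.array(f['tvec'],float),np.array(f['K'],float),None)[0][:,0]
E
python3 - <<'E'
from h import *
a=grab('top','t0.png');b=grab('side','s0.png')
for f in(a,b): print(ray(f,256,192),f['K'][0,0])
print(telemetry.state())
c=np.hstack([a['color'],b['color']])[:,:,::-1]
E
```

```text
(array([ 545.85825488,   63.78303358, 1037.46305467]), array([ 0.06393404,  0.03870099, -0.99730604])) 349.6418364314267
(array([ 265.47071397, -620.96893338,  825.62423764]), array([ 0.31461085,  0.66575198, -0.67691748])) 443.2764865119849
{'time_s': 0.1, 'qpos': array([ 6.66361129e+01,  1.83474891e+01,  8.96994868e+01, -9.91858398e-04,
        7.20433319e+01, -1.14709998e+00]), 'qvel': array([ 0.06644241, -0.03582185, -0.12568879,  0.0467853 ,  0.02875611,
        0.00031835]), 'effort': array([ 9.93294816e-04, -4.13327694e+01, -2.32508504e+01,  7.30670756e-02,
        4.21552069e-02, -6.73682575e-05]), 'ee_pos': array([217.2630171 , 531.92023948, 232.20874913]), 'ee_rot': array([-1.79909691e+02, -8.65028203e-04,  1.57783519e+02]), 'force': array([-0.2468082, -0.859776 , -0.0935712]), 'torque': array([ 0.01461033, -0.03299196, -0.01666458]), 'gripper_width': 91.25488673356797}
```

View pics/t0.png

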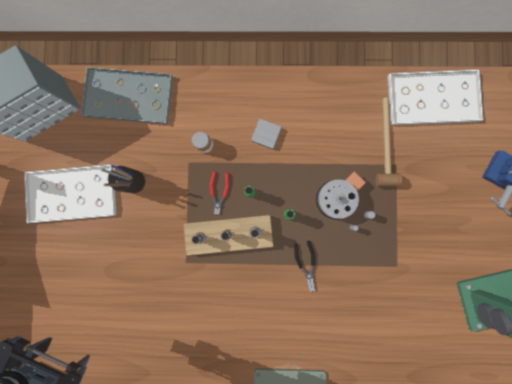

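View pics/s0.png

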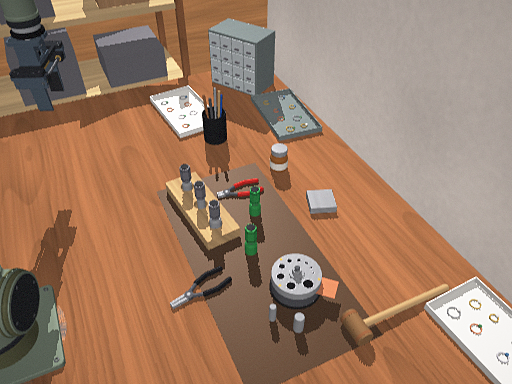

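The top view shows the rack with sockets near (197,239), (226,235) and (255,232), and the cutter nut near (339,199). There are two green decoys, at (249,190) and (290,214). In the side view the sockets are at (186,178), (201,195) and (214,215), and the nut is near (296,272). Next I'll enlarge the crops.

```bash
python3 - <<'E'
from h import *
a=load('t0.png')['color'];b=load('s0.png')['color']
def cr(im,x,y,w,h,s): return cv2.resize(im[y:y+h,x:x+w],None,fx=s,fy=s,interpolation=cv2.INTER_CUBIC)
A=cr(a,180,210,100,50,4);B=cr(a,310,175,50,50,4);B=np.hstack([B,cr(a,310,175,50,50,4)[:, :0]])
C=cr(b,160,155,90,100,4);D=cr(b,262,245,90,70,4)
im=np.zeros((600,800,3),np.uint8)
im[:200,:400]=A;im[:200,400:600]=B;im[200:600,:360]=C;im[200:480,400:760]=D
cv2.imwrite('pics/crop1.png',im[:,:,::-1])
E
```

```text
(no output)
```

View pics/crop1.png

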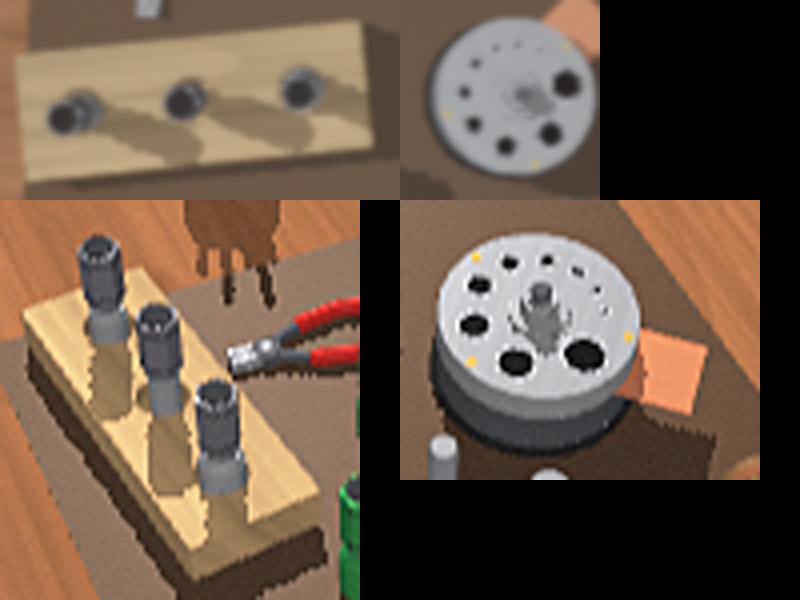

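Sockets in the side crop: the left body (185,166 at the cap) is about 11 px wide, the middle (199,183) about 8 px and the right (214,202) about 12 px. So the middle one is the smallest, and left versus right still has to be measured. The green ones at (249,190) and (290,214) are decoys.

```bash
python3 - <<'E'
from h import *
a=load('t0.png');b=load('s0.png')
o=lambda x,s,o0:(x+.5)/s-.5+o0
caps=[((100,245-200),(63,117)),((158,312-200),(181,103)),((217,390-200),(300,88))]
for s,t in caps:
    p,e=tri(a,(o(t[0],4,180),o(t[1],4,210)),b,(o(s[0],4,160),o(s[1],4,155)));print('cap',p.round(1),e.round(1))
p,e=tri(a,(o(530-400,4,310),o(95,4,175)),b,(o(140,4,262),o(90,4,245)));print('stud',p.round(1),e.round(1))
# plate ellipse: bright low-saturation
for n,f,(cx,cy) in(('top',a,(339,199)),('side',b,(296,272))):
    hsv=cv2.cvtColor(f['color'],cv2.COLOR_RGB2HSV); m=((hsv[...,2]>140)&(hsv[...,1]<50)).astype(np.uint8)
    m[:, :cx-40]=0;m[:,cx+40:]=0;m[:cy-35]=0;m[cy+35:]=0
    c=max(cv2.findContours(m,0,1)[0],key=cv2.contourArea); h=cv2.convexHull(c)[:,0].astype(float)
    w=np.array([plane(f,u,v,53)[:2] for u,v in h]); (x,y),r=cv2.minEnclosingCircle(w.astype(np.float32))
    A=np.c_[2*w,np.ones(len(w))];s=np.linalg.lstsq(A,(w**2).sum(1),rcond=None)[0];rr=np.sqrt(s[2]+s[0]**2+s[1]**2)
    print(n,'lsq',s[:2].round(1),rr.round(1),np.std(np.hypot(*(w-s[:2]).T)).round(2))
# rack corners top
hsv=cv2.cvtColor(a['color'],cv2.COLOR_RGB2HSV)
m=((hsv[...,2]>130)&(hsv[...,1]>60)).astype(np.uint8)*255; m[:214]=0;m[258:]=0;m[:,:183]=0;m[:,276:]=0
c=max(cv2.findContours(m,0,1)[0],key=cv2.contourArea)
q=np.array([plane(a,u,v,30)[:2] for u,v in cv2.convexHull(c)[:,0].astype(float)],np.float32);print('rack',cv2.minAreaRect(q))
def cr(f,x,y,w,h,s): return cv2.resize(f['color'][y:y+h,x:x+w],None,fx=s,fy=s,interpolation=cv2.INTER_NEAREST)
im=np.zeros((600,800,3),np.uint8)
im[:300,:400]=cr(b,287,260,20,15,20)
im[:300,400:800]=cr(a,331,191,20,15,20)
for i,(x,y) in enumerate([(178,160),(192,177),(207,196)]): im[300:600,i*180:i*180+180]=cr(b,x,y,15,25,12)
cv2.imwrite('pics/crop2.png',im[:,:,::-1])
E
```

```text
cap [478.1 260.6 100.3] 0.3
cap [489.  181.3 102. ] 0.6
cap [498.7 102.6  99.8] 2.4
stud [ 592.1 -134.2   77.9] 2.3
top lsq [ 594.  -129.3] 54.1 0.55
side lsq [ 593.6 -130.3] 54.7 0.36
rack ((485.6697998046875, 183.44332885742188), (123.44178771972656, 256.2389831542969), 1.6057015657424927)
```

View pics/crop2.png

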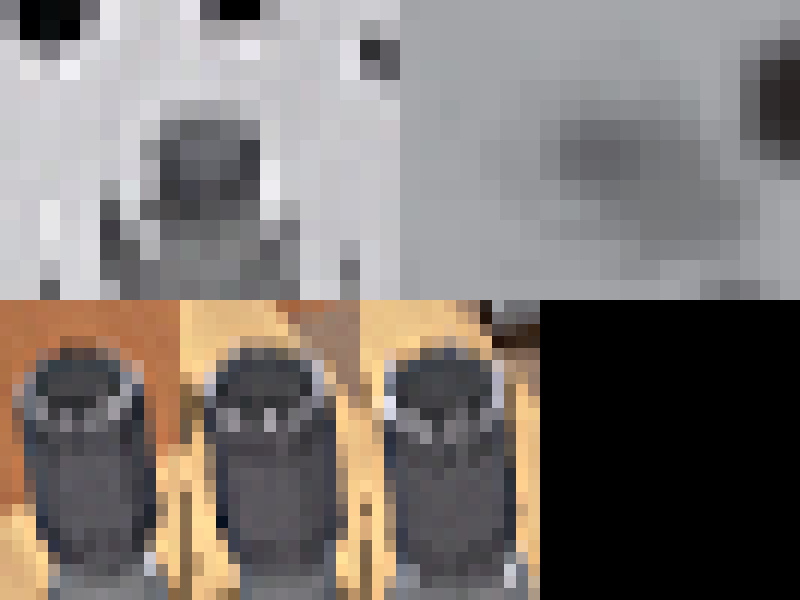

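Cap heights come out at 100 to 102 mm, against 100 expected. The cutter centre is (593.8,-129.8) with both views agreeing and r≈54.4. The nut is cut off in that crop, so I'll take one better one. It will also have the socket bodies, to settle medium versus large.

```bash
python3 - <<'E'
from h import *
b=load('s0.png')
def cr(f,x,y,w,h,s,i=cv2.INTER_NEAREST): return cv2.resize(f['color'][y:y+h,x:x+w],None,fx=s,fy=s,interpolation=i)
im=np.zeros((600,800,3),np.uint8)
n=cr(b,287,263,20,20,20).astype(float); n=np.clip((n-60)*1.5,0,255)
im[:400,:400]=n
n=cr(b,287,263,20,20,20,cv2.INTER_CUBIC).astype(float);im[:400,400:]=np.clip((n-60)*1.5,0,255)
for i,(x,y) in enumerate([(178,172),(192,190),(207,209)]): im[400:600,i*200:i*200+200]=cr(b,x,y,20,20,10)
cv2.imwrite('pics/crop3.png',im[:,:,::-1])
P=proj(b,[593.8,-129.8,66]);print('nut top px',P,'washer',proj(b,[593.8,-129.8,56]))
# handle lower part / socket body scale
R=cv2.Rodrigues(b['rvec'])[0]
for p in [(478,261,36),(489,181,36),(499,103,36),(594,-130,66)]: print('px/mm',443.3/(R@np.array(p)+b['tvec'].ravel())[2],proj(b,p))
E
```

```text
nut top px [[296.51560273 268.75667144]] washer [[296.21296684 271.62154074]]
px/mm 0.3730646354552916 [[187.1268618  184.43307358]]
px/mm 0.38910983775249935 [[201.28716474 201.96378669]]
px/mm 0.40622337768475825 [[216.04299868 220.6619611 ]]
px/mm 0.46808305481527274 [[296.64314306 268.79286268]]
```

View pics/crop3.png

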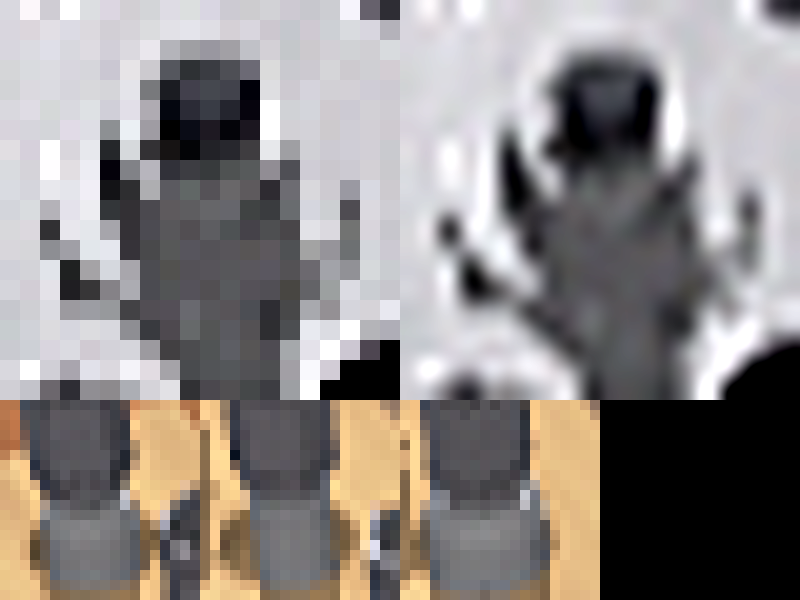

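The bodies measure about 27 mm (left), 21 mm (middle) and 31 mm (right). So socket_medium is at (478,261), socket_small at (489,181) and socket_large at (499,103), and the green ones are excluded. The nut's flat normals are at roughly 45 to 56° mod 60, and it is about 19 mm across flats. Now I'll approach the small socket.

```bash
cat > to.py <<'E'
import sys; from h import *
def to(x,y,z,yaw=None):
    s=telemetry.state(); p=s['ee_pos']; r=np.radians(s['ee_rot'][2]); d=np.array([x,y,z])-p
    c,n=np.cos(r),np.sin(r)
    print('t',round(s['time_s'],2),'pos',p.round(1),'rot',s['ee_rot'].round(1),'F',s['force'].round(1),'T',s['torque'].round(2),'w',round(s['gripper_width'],1))
    print('shift cm',np.round([(d[0]*c+d[1]*n)/10,(d[0]*n-d[1]*c)/10,-d[2]/10],2),'turn',None if yaw is None else round(float(-((yaw-s['ee_rot'][2]+180)%360-180)),1),'(tool z: + = lower yaw)')
if __name__=='__main__': to(*map(float,sys.argv[1:]))
E
python3 -m jog '[[[-4.27,-2.47,0.6],0,0.7],[[-4.27,-2.47,0.6],0,0.7],[[-4.27,-2.47,0.6],0,0.7],[[-4.27,-2.47,0.6],0,0.7],[[-4.27,-2.47,0.6],0,0.7],[[-4.27,-2.47,0.6],0,0.7],[[-4.27,-2.47,0.6],0,0.7],[[-4.27,-2.47,0.6],0,0.7],[[-4.27,-2.47,0.6],10,0.7]]'
python3 to.py 489 181 160 104
```

```text
time_s: 1.23
ee_pos: [495.0, 172.7, 173.9]
ee_rot: [-179.8, -0.1, 147.9]
force: [0.5, 0.2, 0.6]
gripper_width: 64.0
t 1.23 pos [495.  172.7 173.9] rot [-1.798e+02 -1.000e-01  1.479e+02] F [0.5 0.2 0.6] T [ 0.04 -0.02  0.01] w 64.0
shift cm [0.95 0.39 1.39] turn 43.9 (tool z: + = lower yaw)
```

```bash
python3 -m jog '[[[0.95,0.39,0.4],0,0.7],[[0,0,0.3],10,0.7],[[0,0,0.3],10,0.7],[[0,0,0.3],10,0.7],[[0,0,0],10,0.7],[[0,0,0],4,0.7],[[0,0,0],0,0.7]]' >/dev/null
python3 to.py 489 181 78 104
```

```text
t 2.1 pos [484.4 182.8 157.3] rot [-179.3    0.   102.7] F [-0.5  0.2  0.9] T [-0.03  0.02 -0.03] w 63.9
shift cm [-0.27  0.41  7.93] turn -1.3 (tool z: + = lower yaw)
```

```bash
python3 -m jog '[[[-0.27,0.41,1],-1,0.7],[[0,0,2.5],0,0.7],[[0,0,2.5],0,0.7],[[0,0,1.6],0,0.7],[[0,0,0.3],0,0.7]]' >/dev/null
python3 to.py 489 181 78 104
python3 -m jog '[[[0,0,0],0,0.3],[[0,0,0],0,0.2],[[0,0,0],0,0.0],[[0,0,0],0,0]]' 15 >/dev/null
python3 to.py 489 181 78 104
```

```text
t 2.73 pos [487.4 181.8  73.8] rot [-179.2    0.   104.3] F [-0.4 -0.2  0.8] T [-0.03  0.07  0.01] w 63.8
shift cm [-0.12  0.13 -0.42] turn 0.3 (tool z: + = lower yaw)
t 3.23 pos [488.5 182.3  75.1] rot [-179.4    0.   104.4] F [-0.2 -0.9  0.2] T [-0.06  0.03 -0.03] w 26.6
shift cm [-0.13  0.02 -0.29] turn 0.4 (tool z: + = lower yaw)
```

```bash
python3 -m jog '[[[0,0,0],0,0],[[0,0,0],0,0]]' 30 >/dev/null
python3 to.py 489 181 78 104
```

```text
t 3.48 pos [488.5 182.2  75.3] rot [-179.4    0.   104.4] F [-0.5  0.2 -0.6] T [-0.11  0.01 -0.01] w 25.2
shift cm [-0.13  0.02 -0.27] turn 0.4 (tool z: + = lower yaw)
```

```bash
python3 -m jog '[[[0,0,0],0,0],[[0,0,0],0,0]]' 30 >/dev/null
python3 to.py 489 181 75 104
```

```text
t 3.73 pos [488.4 182.2  75.2] rot [-179.4    0.   104.4] F [-0.3 -0.4 -1.9] T [-0.07  0.02  0.01] w 25.5
shift cm [-0.13  0.03  0.02] turn 0.4 (tool z: + = lower yaw)
```

```bash
python3 -m jog '[[[0,0,0],0,0.4],[[-0.1,0,0],7,0.4],[[0,0,0],0,0],[[0,0,0],0,0],[[0,0,0],0,0]]' 30
python3 -m jog '[[[0,0,0],0,0]]' 30
python3 to.py 489 181 75 104
```

```text
time_s: 4.35
ee_pos: [489.0, 181.3, 75.5]
ee_rot: [-179.4, 0.1, 97.5]
force: [0.1, 0.1, -0.3]
gripper_width: 24.2
time_s: 4.47
ee_pos: [488.9, 181.4, 75.5]
ee_rot: [-179.4, 0.1, 97.5]
force: [-0.1, -0.5, -1.0]
gripper_width: 24.2
t 4.47 pos [488.9 181.4  75.5] rot [-1.794e+02  1.000e-01  9.750e+01] F [-0.1 -0.5 -1. ] T [-0.06  0.01 -0.03] w 24.2
shift cm [-0.04  0.    0.05] turn -6.5 (tool z: + = lower yaw)
```

Width 24.2 means the handle is seated flat. It shares the rack's yaw of about 7.5°, so the other two probably do as well. I'll lift it and carry it over to the nut.

```bash
python3 -m jog '[[[0,0,-4],0,0],[[0,0,-6],0,0],[[-4,0.8,-0.4],0,0],[[-5.2,1.02,0],0,0],[[-5.2,1.02,0],0,0],[[-5.2,1.02,0],0,0],[[-5.2,1.02,0],0,0],[[-5.2,1.02,0],0,0],[[-1.5,0.2,0],9,0],[[0,0,0],8.5,0]]' 30 >/dev/null
python3 to.py 593.8 -129.8 150 80
python3 -m jog '[[[0,0,0],0,0]]'>/dev/null;python3 to.py 593.8 -129.8 150 80
```

```text
t 5.72 pos [ 595.5 -131.9  180.8] rot [-179.4    0.3   79.8] F [-0.4 -0.2 -2.1] T [-0.08  0.05 -0.04] w 24.1
shift cm [ 0.18 -0.2   3.08] turn -0.2 (tool z: + = lower yaw)
t 5.85 pos [ 595.3 -132.2  180.4] rot [-179.4    0.2   79.9] F [-0.3  0.1 -1.7] T [-0.12  0.04  0.04] w 24.7
shift cm [ 0.21 -0.19  3.04] turn -0.1 (tool z: + = lower yaw)
```

```bash
python3 -m jog '[[[0.2,-0.2,2],0,0],[[0,0,1],0,0],[[0,0,0],0,0]]'>/dev/null;python3 to.py 593.8 -129.8 150 80
python3 - <<'E'
from h import *
a=grab('top','t1.png');b=grab('side','s1.png')
p=telemetry.state()['ee_pos']
def cr(f,x,y,w,h,s,i=cv2.INTER_NEAREST): return cv2.resize(f['color'][y:y+h,x:x+w],None,fx=s,fy=s,interpolation=i)
im=np.zeros((600,800,3),np.uint8)
u,v=proj(b,[593.8,-129.8,75])[0].astype(int);print(u,v,proj(b,[p-[0,0,d] for d in(0,34,59.5)]))
im[:,:400]=cr(b,u-20,v-40,40,60,10)
im[:400,400:]=cr(a,320,180,40,40,10)
cv2.imwrite('pics/c4.png',im[:,:,::-1])
E
```

```text
t 6.22 pos [ 593.2 -129.2  149.7] rot [-179.4    0.2   80.3] F [ 0.5  0.5 -1.4] T [-0.07  0.05 -0.01] w 24.7
shift cm [-0.05  0.07 -0.03] turn 0.3 (tool z: + = lower yaw)
296 266 [[299.17621128 242.6111278 ]
 [298.03169072 253.47032496]
 [297.21127962 261.25437556]]
```

View pics/c4.png

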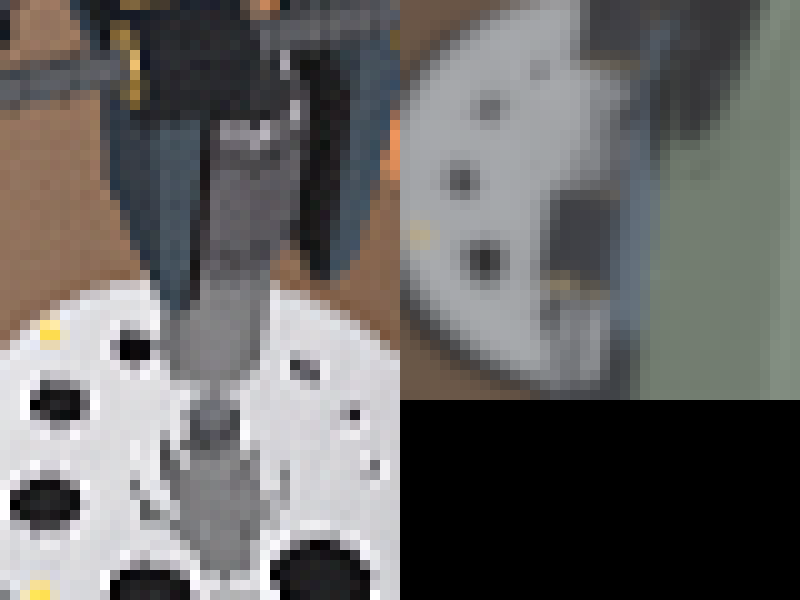

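In the side crop the socket mouth is centred at u≈297.1, against 297.2 predicted from the TCP. The stud is at about 297.0, so they line up. Next I descend carefully: the stud top would be TCP z≈133.5, the nut top ≈125.5 and the washer ≈115.5.

```bash
python3 -m jog '[[[-0.05,0.07,1.2],0,0],[[0,0,0.3],0,0],[[0,0,0.3],0,0]]';python3 -m jog '[[[0,0,0.3],0,0]]'|grep -E "pos|for";python3 -m jog '[[[0,0,0.3],0,0]]'|grep -E "pos|for";python3 -m jog '[[[0,0,0.2],0,0]]'|grep -E "pos|for"
```

```text
time_s: 6.7
ee_pos: [595.1, -130.2, 132.7]
ee_rot: [-179.6, 0.3, 80.3]
force: [0.3, -0.5, -0.8]
gripper_width: 24.1
ee_pos: [595.0, -130.4, 129.6]
force: [-0.7, -0.4, -1.1]
ee_pos: [594.9, -130.5, 126.4]
force: [0.1, -1.1, -1.2]
ee_pos: [595.0, -130.5, 125.1]
force: [-2.8, -0.3, 10.5]
```

```bash
python3 -m jog '[[[0,0,0.05],8,0]]'|grep -E "pos|rot|for";python3 -m jog '[[[0,0,0.05],-8,0]]'|grep -E "pos|rot|for";python3 -m jog '[[[0,0,0.05],-8,0],[[0,0,0.02],0,0]]'|grep -E "pos|rot|for"
```

```text
ee_pos: [595.3, -130.9, 125.3]
ee_rot: [-179.8, 0.4, 72.1]
force: [-1.8, -1.8, 1.3]
ee_pos: [595.3, -130.9, 125.4]
ee_rot: [-179.7, 0.3, 80.3]
force: [-0.1, 0.5, 0.6]
ee_pos: [595.5, -130.8, 125.4]
ee_rot: [-179.8, 0.3, 88.5]
force: [-0.1, 0.2, 0.2]
```

The small one stays on the nut's top (mouth at z=66) at three yaws, so it goes back to its own well.

```bash
python3 -m jog '[[[0,0,-3],0,0],[[0,0,-3],-9,0],[[4.3,-0.8,0],0,0],[[5.2,-1.05,0],0,0],[[5.2,-1.05,0],0,0],[[5.2,-1.05,0],0,0],[[5.2,-1.05,0],0,0],[[5.2,-1.05,0],0,0],[[2,-0.4,0],0,0],[[0,0,0],0,0]]' 30 >/dev/null
python3 to.py 488.9 181.4 76 97.5
```

```text
t 8.82 pos [491.4 191.7 185. ] rot [1.80e+02 1.00e-01 9.62e+01] F [ 0.9 -0.4 -0.6] T [-0.13  0.03  0.05] w 24.1
shift cm [-0.99 -0.36 10.9 ] turn -1.3 (tool z: + = lower yaw)
```

```bash
python3 -m jog '[[[-0.99,-0.36,2],-1.3,0],[[0,0,3.5],0,0],[[0,0,3],0,0],[[0,0,0],0,0]]' >/dev/null
python3 to.py 488.9 181.4 76 97.5
```

```text
t 9.32 pos [491.2 177.9  98.8] rot [179.8   0.2  97.1] F [ 0.5 -0.4 -1.1] T [-0.11  0.08 -0.01] w 24.6
shift cm [ 0.37 -0.19  2.28] turn -0.4 (tool z: + = lower yaw)
```

```bash
python3 -m jog '[[[0.37,-0.19,0],0,0],[[0,0,0.6],0,0],[[0,0,0.7],0,0],[[0,0,0.5],0,0],[[0,0,0.3],0,0],[[0,0,0],0,0]]'
python3 to.py 488.9 181.4 76 97.5
```

```text
time_s: 10.07
ee_pos: [491.6, 181.5, 79.8]
ee_rot: [179.4, 0.1, 96.9]
force: [0.4, -0.5, -1.1]
gripper_width: 24.1
t 10.07 pos [491.6 181.5  79.8] rot [1.794e+02 1.000e-01 9.690e+01] F [ 0.4 -0.5 -1.1] T [-0.08  0.03  0.01] w 24.1
shift cm [ 0.02 -0.27  0.38] turn -0.6 (tool z: + = lower yaw)
```

```bash
python3 -m jog '[[[0,-0.1,0.25],0,0],[[0,0,0.12],0,0],[[0,0,0],0,0]]' |grep -E "pos|for"
python3 -m jog '[[[0,0,0],0,0.3],[[0,0,0],0,0.5],[[0,0,-3],0,0.6],[[0,0,-6],0,0.6],[[4,0,0],0,0.6],[[4,0,0],0,0.6],[[0,0,0],0,0.6]]' >/dev/null
python3 to.py 478.5 260.8 76 97.5
python3 -c "
from h import *;f=grab('side','s2.png');cv2.imwrite('pics/c5.png',cv2.resize(f['color'][130:270,120:320],None,fx=3,fy=3)[:,:,::-1])"
```

```text
ee_pos: [490.8, 181.5, 76.1]
force: [0.2, 0.5, -1.1]
t 11.32 pos [481.3 263.  170.5] rot [179.1  -0.   96.8] F [-0.2 -0.2 -0.3] T [-0.12  0.   -0.04] w 54.6
shift cm [-0.19 -0.31  9.45] turn -0.7 (tool z: + = lower yaw)
```

View pics/c5.png

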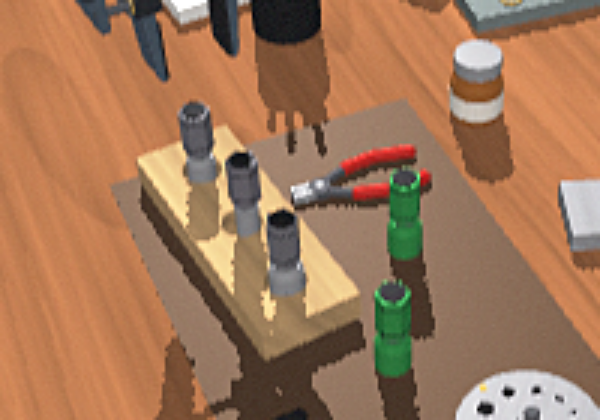

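The small socket stands upright in the middle well (its cap at crop (242,160)), with medium at the left (195,110). I'll take medium.

```bash
python3 -m jog '[[[-0.19,-0.31,2],-0.7,0.6],[[0,0,3],0,0.6],[[0,0,2.5],0,0.6],[[0,0,1.5],0,0.6],[[0,0,0],0,0.6]]' >/dev/null
python3 to.py 478.5 260.8 76 97.5
```

```text
t 12.0 pos [480.  254.8  78. ] rot [179.2   0.2  97.3] F [-0.6  0.   0.3] T [-0.07 -0.01 -0.04] w 54.3
shift cm [ 0.62 -0.08  0.2 ] turn -0.2 (tool z: + = lower yaw)
```

```bash
python3 -m jog '[[[0.62,-0.08,0.2],0,0.6],[[0,0,0],0,0.6]]' >/dev/null
python3 to.py 478.5 260.8 76 97.5
python3 -m jog '[[[0,0,0],0,0.3],[[0,0,0],0,0],[[0,0,0],0,0],[[0,0,0],0,0]]' 30 >/dev/null
python3 to.py 478.5 260.8 76 97.5
```

```text
t 12.25 pos [479.5 261.4  77.3] rot [1.791e+02 1.000e-01 9.730e+01] F [0.7 0.1 0.8] T [-0.08  0.04  0.05] w 55.1
shift cm [-0.04 -0.1   0.13] turn -0.2 (tool z: + = lower yaw)
t 12.75 pos [480.  261.9  78.7] rot [1.789e+02 1.000e-01 9.730e+01] F [ 0.3 -0.3 -1.3] T [-0.12  0.02  0.01] w 24.2
shift cm [-0.09 -0.16  0.27] turn -0.2 (tool z: + = lower yaw)
```

```bash
python3 -m jog '[[[0,0,-4.2],0,0],[[0,0,-6],0,0],[[-4,0.6,-0.4],0,0],[[-5.2,0.82,0],0,0],[[-5.2,0.82,0],0,0],[[-5.2,0.82,0],0,0],[[-5.2,0.82,0],0,0],[[-5.2,0.82,0],0,0],[[-5.2,0.82,0],0,0],[[-4.5,0.7,0],0,0]]' 30 >/dev/null
python3 -m jog '[[[0,0,0],9,0],[[0,0,0],8.5,0],[[0,0,0],0,0]]'>/dev/null
python3 to.py 594 -130 150 80
```

```text
t 14.38 pos [ 593.5 -137.3  186.6] rot [179.1  -0.2  79.4] F [-1.2  0.5 -1.2] T [-0.07  0.09 -0.01] w 24.6
shift cm [ 0.73 -0.09  3.66] turn -0.6 (tool z: + = lower yaw)
```

```bash
python3 -m jog '[[[0.73,-0.09,2],0,0],[[0,0,2],0,0],[[0,0,0],0,0]]'>/dev/null;python3 to.py 594 -130 140 80
```

```text
t 14.75 pos [ 594.4 -129.2  145.7] rot [179.1  -0.2  79.9] F [ 0.   0.6 -0.8] T [-0.06  0.08  0.04] w 25.0
shift cm [-0.08 -0.03  0.57] turn -0.1 (tool z: + = lower yaw)
```

```bash
python3 -m jog '[[[-0.08,-0.03,0.8],0,0],[[0,0,0.3],0,0],[[0,0,0.3],0,0]]'|grep -E "pos|for";python3 -m jog '[[[0,0,0.2],0,0]]'|grep -E "pos|for";python3 -m jog '[[[0,0,0.2],0,0]]'|grep -E "pos|for";python3 -m jog '[[[0,0,0.2],0,0]]'|grep -E "pos|for"
```

```text
ee_pos: [595.3, -130.1, 132.8]
force: [0.6, -0.4, -1.4]
ee_pos: [595.4, -130.1, 130.9]
force: [-0.8, -0.0, -1.0]
ee_pos: [595.6, -130.1, 129.0]
force: [-0.4, -0.5, -1.9]
ee_pos: [595.9, -130.1, 128.0]
force: [-2.7, 0.6, 10.0]
```

```bash
for r in '[[[0,-0.15,0.05],0,0]]' '[[[0,0,0.08],4,0]]' '[[[0,0,0.08],4,0]]' '[[[0,0,0.08],4,0]]' '[[[0,0,0.05],-6,0],[[0,0,0.05],-6,0]]' '[[[0,0,0.08],-4,0]]' '[[[0,0,0.08],-4,0]]' '[[[0,0,0.08],-4,0]]' ; do echo "$r"; done >/dev/null
python3 -m jog '[[[0,-0.15,0.05],0,0]]'|tr '\n' ' ';echo;python3 -m jog '[[[0,0,0.08],4,0]]'|tr '\n' ' ';echo;python3 -m jog '[[[0,0,0.08],4,0]]'|tr '\n' ' ';echo;python3 -m jog '[[[0,0,0.08],4,0]]'|tr '\n' ' '
```

```text
time_s: 15.62 ee_pos: [595.3, -130.1, 128.5] ee_rot: [178.6, -0.2, 80.0] force: [1.6, 0.8, 1.5] gripper_width: 24.4 
time_s: 15.75 ee_pos: [595.5, -130.4, 128.5] ee_rot: [178.6, -0.2, 75.9] force: [-2.5, -0.7, 2.4] gripper_width: 25.1 
time_s: 15.88 ee_pos: [595.6, -130.9, 128.4] ee_rot: [178.6, -0.3, 71.8] force: [-1.1, -1.0, 4.7] gripper_width: 24.6 
time_s: 16.0 ee_pos: [595.7, -131.2, 128.5] ee_rot: [178.5, -0.4, 67.7] force: [-0.7, -0.1, 5.0] gripper_width: 24.4
```

```bash
python3 -m jog '[[[0.1,-0.15,0.03],-6,0],[[0,0,0.05],-6,0]]'|tr '\n' ' ';echo;python3 -m jog '[[[0,-0.08,0.08],-4,0]]'|tr '\n' ' ';echo;python3 -m jog '[[[0,0,0.08],-4,0]]'|tr '\n' ' ';echo;python3 -m jog '[[[0,0,0.08],-4,0]]'|tr '\n' ' ';echo;python3 -m jog '[[[0,0,0.08],-4,0]]'|tr '\n' ' '
```

```text
time_s: 16.25 ee_pos: [595.3, -129.7, 128.6] ee_rot: [178.3, -0.1, 80.0] force: [-0.8, 1.1, 1.4] gripper_width: 24.4 
time_s: 16.38 ee_pos: [595.1, -129.4, 128.5] ee_rot: [178.3, 0.0, 84.1] force: [0.9, 1.4, 4.5] gripper_width: 24.7 
time_s: 16.5 ee_pos: [595.2, -129.0, 128.5] ee_rot: [178.2, 0.1, 88.3] force: [-1.5, 1.0, 4.0] gripper_width: 24.7 
time_s: 16.62 ee_pos: [595.2, -128.7, 128.5] ee_rot: [178.2, 0.2, 92.4] force: [-2.1, 1.0, 4.9] gripper_width: 24.7 
time_s: 16.75 ee_pos: [595.1, -128.4, 128.5] ee_rot: [178.2, 0.3, 96.5] force: [-1.8, 1.3, 4.1] gripper_width: 24.9
```

The medium stays on the nut's top across yaw 68 to 96, but the tool has tilted 1.8° and the mouth may be off-centre. I'll lift it clear and measure the mouth against the stud before judging.

```bash
python3 -m jog '[[[0,-0.1,-1.6],8,0],[[0,0,0],4,0],[[0,0,0],4,0],[[0,0,0],0,0]]'>/dev/null;python3 to.py 594 -130 145 80
python3 - <<'E'
from h import *
b=grab('side','s3.png'); s=telemetry.state();p=s['ee_pos']
from scipy.spatial.transform import Rotation as Ro
z=Ro.from_euler('xyz',s['ee_rot'],degrees=True).as_matrix()[:,2]
print('mouth rigid',(p+62.7*z).round(1))
print('mouth px if rigid',proj(b,p+62.7*z),'if vertical',proj(b,p-[0,0,62.7]),'mid-body rigid/vert z+13',proj(b,p+49.7*z)[0],proj(b,p-[0,0,49.7])[0],'stud z74,66',proj(b,[[593.8,-129.8,74],[593.8,-129.8,66]]))
im=np.zeros((480,800,3),np.uint8)
im[:,:400]=cv2.resize(b['color'][238:286,276:316],None,fx=10,fy=10,interpolation=0)
im[:,400:]=cv2.resize(load('s0.png')['color'][238:286,276:316],None,fx=10,fy=10,interpolation=0)
im[:,::50]=im[:,::50]//2+60
cv2.imwrite('pics/c6.png',im[:,:,::-1])
E
```

```text
t 17.25 pos [ 593.1 -128.3  144.3] rot [178.2  -0.2  80.1] F [-0.6  0.4 -1. ] T [-0.1   0.13 -0.02] w 24.7
shift cm [-0.15  0.12 -0.07] turn 0.1 (tool z: + = lower yaw)
mouth rigid [ 594.9 -128.4   81.6]
mouth px if rigid [[297.11896533 263.55322152]] if vertical [[296.29920494 263.83349393]] mid-body rigid/vert z+13 [297.35751506 259.73472874] [296.70152867 259.95740793] stud z74,66 [[296.7609122  266.43447641]
 [296.51560273 268.75667144]]
```

View pics/c6.png

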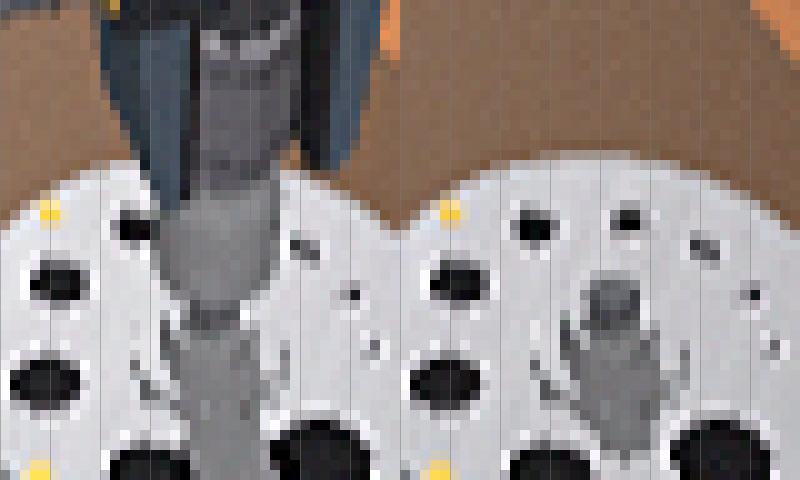

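The body is centred at u≈297.5, which matches the tilted (rigid) model, so in the earlier sweep the mouth sat about 2.5 mm too far in +x. The stud is at u≈297.0, putting the nut near (594.3,-130.1). I'll retry with the mouth centred, so the TCP goes to about (592.5,-130).

```bash
cat >> to.py <<'E'
    from scipy.spatial.transform import Rotation as Ro
    s=telemetry.state(); L=float(open('L').read()); m=s['ee_pos']+L*Ro.from_euler('xyz',s['ee_rot'],degrees=True).as_matrix()[:,2]
    r=np.radians(s['ee_rot'][2]); d=np.array([594.3,-130.1])-m[:2]
    print('mouth',m.round(1),'to nut, tool x,y cm',np.round([(d[0]*np.cos(r)+d[1]*np.sin(r))/10,(d[0]*np.sin(r)-d[1]*np.cos(r))/10],2))
E
echo 62.7 > L
python3 -m jog '[[[-0.18,-0.03,0.6],0,0],[[0,0,0.3],0,0],[[0,0,0],0,0]]'>/dev/null;python3 to.py 592.5 -130 128 80
```

```text
File "to.py", line 8
    from scipy.spatial.transform import Rotation as Ro
IndentationError: unexpected indent
```

```bash
sed -i 's/^if __name__.*/if True:\n    to(*map(float,sys.argv[1:]))/' to.py
python3 to.py 592.5 -130 128 80
```

```text
t 17.68 pos [ 592.2 -130.1  133.9] rot [178.3  -0.2  80.2] F [ 0.   0.1 -0.9] T [-0.06  0.12 -0.01] w 24.8
shift cm [0.02 0.03 0.59] turn 0.2 (tool z: + = lower yaw)
mouth [ 594.  -130.2   71.2] to nut, tool x,y cm [0.01 0.03]
```

```bash
python3 -m jog '[[[0,0,0.3],0,0],[[0,0,0.2],0,0]]'|tr '\n' ' ';echo;python3 -m jog '[[[0,0,0.15],0,0]]'|tr '\n' ' ';echo;python3 -m jog '[[[0,0,0.1],0,0]]'|tr '\n' ' ';echo;python3 to.py 592.5 -130 128 80
```

```text
time_s: 17.92 ee_pos: [592.5, -130.2, 128.6] ee_rot: [178.3, -0.2, 80.2] force: [0.6, 0.4, -1.1] gripper_width: 24.4 
time_s: 18.05 ee_pos: [592.5, -130.1, 127.0] ee_rot: [178.3, -0.2, 80.2] force: [-0.7, 0.5, -0.5] gripper_width: 24.8 
time_s: 18.18 ee_pos: [592.6, -130.1, 125.9] ee_rot: [178.3, -0.2, 80.2] force: [-0.7, -0.2, 0.0] gripper_width: 24.9 
t 18.18 pos [ 592.6 -130.1  125.9] rot [178.3  -0.2  80.2] F [-0.7 -0.2  0. ] T [-0.1   0.12  0.06] w 24.9
shift cm [ 0.01 -0.01 -0.21] turn 0.2 (tool z: + = lower yaw)
mouth [ 594.4 -130.2   63.3] to nut, tool x,y cm [ 0.01 -0.02]
```

It is going over: the mouth is at 63 mm, below the nut top, with no force. I'll continue down.

```bash
python3 -m jog '[[[0,0,0.3],0,0]]'|tr '\n' ' ';echo;python3 -m jog '[[[0,0,0.25],0,0]]'|tr '\n' ' ';echo;python3 -m jog '[[[0,0,0.15],0,0]]'|tr '\n' ' ';echo;python3 to.py 592.5 -130 118.7 80
```

```text
time_s: 18.3 ee_pos: [592.8, -130.2, 123.0] ee_rot: [178.3, -0.2, 80.2] force: [-0.4, 0.5, -1.0] gripper_width: 24.6 
time_s: 18.42 ee_pos: [592.9, -130.2, 120.3] ee_rot: [178.3, -0.2, 80.2] force: [0.3, 0.2, -0.9] gripper_width: 24.7 
time_s: 18.55 ee_pos: [592.9, -130.1, 118.7] ee_rot: [178.3, -0.2, 80.2] force: [-0.2, 0.6, 6.2] gripper_width: 24.6 
t 18.55 pos [ 592.9 -130.1  118.7] rot [178.3  -0.2  80.2] F [-0.2  0.6  6.2] T [ 0.05  0.31 -0.  ] w 24.6
shift cm [ 0.01 -0.04 -0.  ] turn 0.2 (tool z: + = lower yaw)
mouth [ 594.8 -130.2   56. ] to nut, tool x,y cm [ 0.01 -0.05]
```

The mouth is at 56.0 mm, the washer height, with 6 N of contact. Holding one row, then a final check picture.

```bash
python3 -m jog '[[[0,0,0.05],0,0],[[0,0,0.03],0,0],[[0,0,0],0,0]]'|tr '\n' ' ';python3 to.py 592.5 -130 118.7 80
python3 - <<'E'
from h import *
f=grab('side','s4.png')
im=np.zeros((600,800,3),np.uint8);im[:450,:600]=cv2.resize(f['color'][150:300,150:350],None,fx=3,fy=3)
im=im[:450]; im[:400,600:]=cv2.resize(f['color'][240:290,284:309],None,fx=8,fy=8,interpolation=0)
cv2.imwrite('pics/c7.png',im[:,:,::-1])
E
```

```text
time_s: 18.92 ee_pos: [592.9, -130.1, 118.8] ee_rot: [178.3, -0.2, 80.2] force: [-1.0, 0.0, 0.6] gripper_width: 24.7 t 18.93 pos [ 592.9 -130.1  118.8] rot [178.3  -0.2  80.2] F [-1.   0.   0.6] T [-0.03  0.23 -0.01] w 24.7
shift cm [ 0.01 -0.04  0.01] turn 0.2 (tool z: + = lower yaw)
mouth [ 594.8 -130.2   56.2] to nut, tool x,y cm [ 0.   -0.05]
```

View pics/c7.png

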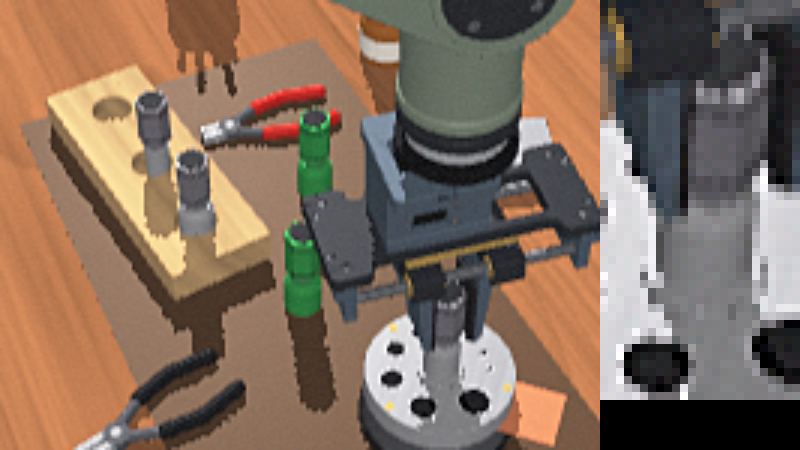

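The picture shows the medium socket down over the nut in the grip (crop (445,340)). Small (153,130) and large (193,190) stand in the block, the left well (112,108) is empty, and the neighbours are untouched. I'll leave a slight downward push on and hand in.

```bash
python3 -m jog '[[[0,0,0.1],0,0]]'|tr '\n' ' '; python3 -c "
from h import *
job_done(); s=telemetry.state(); print(s['time_s'],s['ee_pos'],s['force'],s['gripper_width'])"
```

```text
time_s: 19.1 ee_pos: [593.1, -130.1, 118.6] ee_rot: [178.2, -0.2, 80.2] force: [-2.6, 1.1, 10.5] gripper_width: 24.4 the job is handed in; nothing more can be done
the job is handed in; nothing more can be done
```

The medium socket fits the nut. The job is handed in at 19.1 s, with the arm still gripping that socket fully down on the washer.

- **Small socket:** it stopped on the nut's top (mouth at 66 mm) at three angles, so I put it back upright in its middle well.
- **Medium socket:** the first try also stopped on the nut's top. The side view showed the mouth about 2.5 mm off-centre because the tool had tilted slightly, so I re-centred it. It then went over with no resistance down to the washer, with the mouth at 56.0 mm against 56 mm expected.
- **Last checks:** just before hand-in the gripper read 24.4 mm (the handle is 24 mm across flats), with about 10 N of downward push. The last picture shows the small and large sockets upright in the block, the left well empty, and the nearby items in view apparently undisturbed.
- **Imperfect or unconfirmed:** the tool leaned 1.8° from vertical at the end, so the socket may not be perfectly upright. I didn't measure whether the nut turned, but the torque about its axis stayed near zero as the socket went down. The readout after hand-in gave no values.

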